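Lean the sole board and hold the rotary stop at its third click

TASK

Take the sole board out of its rack and lean it squarely, centred and grip tab up, against the sloping backrest of the sole stand, its foot behind the toe strip, and let go of it. Then grip the black bar of the stand's rotary stop and turn it clockwise (seen from above) to the third click, without running on past it, and finish there still gripping the bar firmly, at rest in that click. Leave the jar, the awl and the tin alone, and the board leaning.

Things in the scene. Friction and masses are not known exactly. Their poses are not given: they have to be found in the camera images.
- board: Brown leather sole board, a rigid slab 8 mm thick, 100 mm wide, 130 mm tall, 0.12 kg; its upper 34 mm is a centred grip tab 60 mm wide. Starts upright in the rack's slot. Origin: centre of its lower edge face; x through the thickness (normal to the faces), y along the width, z up to the tab. Either face may lie on the backrest.
- board_foot (a point): The same point as the board's origin: centre of its lower edge face.
- rack: Fixed light wooden rack: foot plate 80 x 130 mm, 10 mm thick, with a slot along its y, 14 mm wide between two walls 11 mm thick, tops 45 mm above the table. The board stands in the slot on the foot plate; its top 95 mm shows. Origin: centre of the underside, on the table; z up.
- stand: Fixed sole stand: dark wooden base 160 (x) by 360 (y) mm, 12 mm thick. Origin: centre of the underside, on the table; z up; x away from the robot at yaw 0. Carries the plywood backrest and toe strip (mid width at y = +60 mm) and the rotary stop (axis at x = 0, y = -100 mm).
- seat (a point): On the base at the foot of the backrest's front face, mid width; axes as the stand's. Backrest: flat panel 100 mm wide, 75 mm long up its slope, leaning 20 deg from vertical to the stand's -x as it rises; the board goes on its +x side, top leaning to -x. Toe strip, 8 mm high, starts 24 mm to +x: the foot stands between. Flush, the board's origin is 4 mm to +x and 1 mm above here.
- stop_knob (a joint): Turn of the rotary stop, rad, 0 at the start (parked in a detent), growing clockwise from above; end stops at -0.08 and 2.2. Detents every 24 deg (0.419 rad): clicks 1 to 5 at 0.419, 0.838, 1.257, 1.676, 2.094. The ridge half-way between detents takes 0.1 to 0.2 N m, then it pulls on into the next. It stays in a detent when left.
- knob_grip (a point): Grip point on the stop's vertical axis, in the black bar 50 mm long, 16 thick, 40 tall; 16 mm below its top, 90 mm above the table. x lies along the bar and turns with it, z up: grip across y. At start x is 126 deg counterclockwise of the stand's x. From 28 mm below turns a disc of diameter 60 mm with 5 brass fingers reaching 46 to 74 mm; at click n the nth shortest points to the stand's +y.
- jar: Bystander: glue jar with a metal lid, diameter 60 mm, 75 mm tall. Origin: centre of the underside.
- awl: Bystander: awl with a wooden handle lying on the table, 150 mm long. Origin: on the table under the tool.
- tin: Bystander: flat steel tin, diameter 64 mm, 30 mm tall. Origin: centre of the underside.
Things that resemble listed ones, but are neither listed nor needed, are in the scene too. Of the things like the board, leave any that is purple or turquoise; of the rest the larger one is meant.

How it is judged (in metres and radians):
On the way, in this order (a step that is already met when the one before it is completed fails the run):
1. the board leans on the backrest, let go and at rest, with the rotary stop still parked (x of board_foot in the frame of seat between -0.008 and 0.024 m and y of board_foot in the frame of seat between -0.03 and 0.03 m and z of board_foot in the frame of seat below 0.007 m and angle between board's own z axis and vertical between 0.23 and 0.6 rad and angle between the y axis of board and the y axis of stand, either way round below 0.15 rad and contact force between board and stand above 0.2 N and contact force between board and the arm below 0.1 N and contact force between board and the fingers below 0.1 N and linear speed of board below 0.03 m/s and value of joint stop_knob below 0.2 rad), for 0.3 s.
2. the rotary stop is gripped and at its first click or on the way to the second (value of joint stop_knob between 0.25 and 0.84 rad and contact force between the fingers and stop_knob_c7 above 1 N), for 0.05 s.
3. the rotary stop is in its third click, held by the gripper (value of joint stop_knob between 1.1166 and 1.3966 rad and velocity of joint stop_knob between -0.15 and 0.15 rad/s and contact force between the fingers and stop_knob_c7 above 3 N), for 0.2 s.
At the end, for the whole second after the job is handed in: Rotary stop within 0.14 rad of its third click (1.257), bar pressed by the fingers with over 3 N; board untouched, leaning on the stand: foot -8 to +24 mm from the seat in x, under 7 mm above it, within 30 mm of centre, tilted 0.23 to 0.60 rad, square to the stand within 0.15 rad (all of step 3 and x of board_foot in the frame of seat between -0.008 and 0.024 m and y of board_foot in the frame of seat between -0.03 and 0.03 m and z of board_foot in the frame of seat below 0.007 m and angle between board's own z axis and vertical between 0.23 and 0.6 rad and angle between the y axis of board and the y axis of stand, either way round below 0.15 rad and contact force between board and stand above 0.2 N and contact force between board and the arm below 0.1 N and contact force between board and the fingers below 0.1 N and linear speed of board below 0.03 m/s); the arm keeps its last pose, push and grip.
It fails at once if the rotary stop is run past its third click towards the fourth (value of joint stop_knob above 1.5 rad).
It fails at once if a bystander is disturbed (distance of any of jar, awl, tin from where it was at the start of the episode above 0.03 m or angle between any of jar, tin's own z axis and vertical above 0.4 rad).
It also fails if it takes over 51 s, if anything falls off the work surface, if the arm or the gripper's body presses on something with over 40 N, if the wrist force passes 120 N, or if a joint passes its speed limit or range.

ROBOT

A 6-joint arm with a two-finger parallel gripper is mounted at the origin on the work surface. World frame = base frame: x ahead of the robot, y to its left, z up, the work surface at z = 0. Lengths are in m, angles in degrees, forces in N, time in s.
With the tool pointing down it reaches from about 0.3 to 0.75 m from the base axis. Payload 8.5 kg.
Tool frame: the origin (TCP) lies at the very end of the fingers, on their centre line; the grasp point (between the pads) lies 19 mm behind it; y points along the fingers, z is the direction in which the jaws open and shut, and the axes are right-handed (so a half turn about y gives the same grasp; the last joint's range is limited). The gripper opens to 85 mm and grips with 20 to 120 N. Pads are 22 mm wide; open, the fingers measure 114 mm over their backs; the gripper's body (76 mm by 85 mm) begins 54 mm behind the grasp point. The pads swing forward as they close: fully open they stand 13 mm farther back than shut.
Start: joints at [-75.991, 21.807, 74.336, -0, 83.858, -12.336], TCP at [0.244, -0.493, 0.231] pointing down, gripper open.
Joint ranges: [-178.18, 178.18], [-50.72, 133.34], [12.68, 142.11], [-81.47, 261.47], [9.98, 163.14], [-165.26, 165.26]. Speed limits (degrees/s): [136.94, 136.94, 180, 180, 180, 180].

INTERFACE

Orientations are given as a 3x3 rotation matrix whose columns are the frame's x, y, z axes.
In Python, from rig import env gives the robot as it stands. The module is installed in compiled form; this text tells all that it offers.
- The arm moves only by the tool servo_tool, never from a script. Its argument "rows" is one flat list of numbers, 7 for each row, row after row: the opening, from 0 (shut) to 1 (fully open), then the shift along the world's x, y, z in m, then the turn, a rotation vector about the world's x, y, z in degrees. A call has 1 to 10 rows; each row shifts and turns the commanded pose from where the row before left it; what a row does not reach is not made up. A row lasts 1/12 s, in which the tool goes at most 41.7 mm and 7.16 degrees, less where a joint would pass 70% of its speed; a pose out of reach is approached as far as the arm can. A call with a gripper value outside its range is refused whole. The fingers move at their own pace and stop on an object; "force" is the grip in N (left out, the last holds). Time passes only in rows, so rows that do not move let the fingers close. It gives the time, the measured TCP pose, the force and the opening at its end, in the units of the state.
- env.observe(): the state, without advancing time (a new reading comes with each control period).
- env.get_image(name): name is "scene" or "top"; returns the picture (384x512x3 uint8, red, green, blue); there is no depth.
- env.camera_model(name): a dict with "camera_matrix" (3x3 intrinsics, pixels), "R" (3x3) and "t" (3): a world point X has camera coordinates R X + t. Camera axes: x right, y down, z forward; pixel columns grow to the right and rows downward; lengths in m; the calibration is good to about 2 mm. A picture is of the moment at which its call begins. camera_model takes no time and is no camera call.
- env.close_job(): hands the job in, once; it reports no verdict.
The state is a dict: "time_s": time; "q": joint angles; "qvel": joint speeds; "joint_efforts": joint torques, N m; "position": TCP position; "tool_rot": TCP orientation; "ft_force": force on the tool from outside, world axes, zero at the start; "wrist_torque": the same for the moment, N m; "grip_width": finger opening in m.
Only numpy, scipy, OpenCV 4.12 (cv2) and the standard library are available. Lean on these libraries where they do the work, as an engineer would, in place of code of your own. Each camera call takes 0.05 s, during which the arm holds its last target.

## Working session

There is one attempt and no reset: what is moved stays moved. The work goes in short steps, Python scripts to look and compute and a tool call to move; the robot and the scene stay as the last step left them, time stands still between calls to the robot, and variables do not carry over. Pictures are saved under pics/ and viewed, and the job is handed in when it is done.

Besides the shell and the picture viewer there is one more tool, called by a JSON object that holds its "api" and its "payload", one argument or row to a line. servo_tool: Moves the arm, as the interface text tells. Its arguments: {"type":"object","properties":{"rows":{"type":"array","items":{"type":"number"}},"force":{"type":"number"}},"required":["rows"]}

```bash
mkdir -p pics
python3 - <<'E'
from rig import env
import cv2,numpy as np
for n in("scene","top"):
    im=env.get_image(n); cv2.imwrite(f"pics/{n}0.png",im[:,:,::-1])
    m=env.camera_model(n); print(n,{k:np.round(v,4).tolist() for k,v in m.items()})
s=env.observe()
for k,v in s.items(): print(k,np.round(v,3).tolist())
E
```

```text
scene {'camera_matrix': [[377.1892, 0.0, 259.059], [0.0, 377.1892, 190.2749], [0.0, 0.0, 1.0]], 'R': [[-0.3207, 0.9472, 0.0065], [0.774, 0.266, -0.5747], [-0.546, -0.1793, -0.8184]], 't': [0.1709, -0.3341, 1.4222]}
top {'camera_matrix': [[471.459, 0.0, 249.724], [0.0, 471.459, 189.8351], [0.0, 0.0, 1.0]], 'R': [[-0.0121, -0.9999, -0.0102], [-0.9991, 0.0125, -0.0405], [0.0406, 0.0097, -0.9991]], 't': [-0.0013, 0.4965, 1.4731]}
time_s 0.1
q [-75.992, 21.836, 74.379, 0.001, 83.857, -12.338]
qvel [0.036, -0.062, -0.094, 0.009, -0.021, 0.064]
joint_efforts [0.003, -44.922, -23.165, -0.0, 0.004, -0.0]
position [0.244, -0.493, 0.231]
tool_rot [[-0.896, -0.0, 0.444], [-0.444, 0.001, -0.896], [-0.0, -1.0, -0.001]]
ft_force [-0.652, -0.454, 0.011]
wrist_torque [-0.04, -0.041, 0.016]
grip_width 0.086
```

View pics/scene0.png

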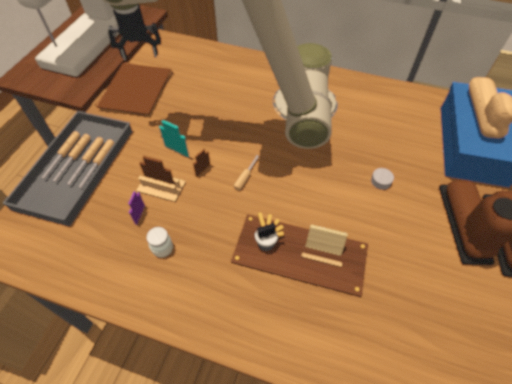

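View pics/top0.png

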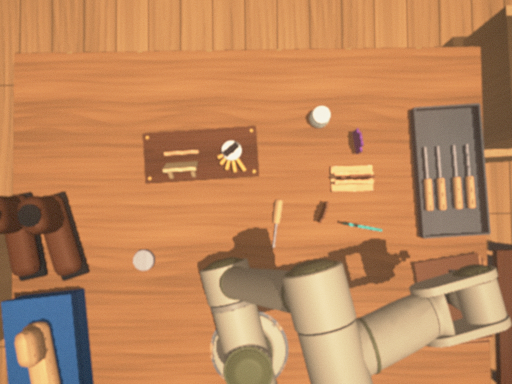

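The overview shows the brown board in the rack at top (352,178) and scene (158,170). A small brown decoy stands at (320,211) in the top view. The stand spans top (145-258, 127-182), with the knob at (231,150). I'll zoom in on these.

Run:
```python
import cv2,numpy as np
a=cv2.imread("pics/top0.png");b=cv2.imread("pics/scene0.png")
c=cv2.resize(a[115:195,135:265],None,fx=6,fy=6,interpolation=cv2.INTER_CUBIC);cv2.imwrite("pics/z1.png",c)
c=cv2.resize(a[145:235,300:400],None,fx=6,fy=6,interpolation=cv2.INTER_CUBIC);cv2.imwrite("pics/z2.png",c)
c=cv2.resize(b[205:300,225:375],None,fx=5,fy=5,interpolation=cv2.INTER_CUBIC);cv2.imwrite("pics/z3.png",c)
c=cv2.resize(b[110:230,115:225],None,fx=5,fy=5,interpolation=cv2.INTER_CUBIC);cv2.imwrite("pics/z4.png",c)
```

```text
(no output)
```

View pics/z1.png

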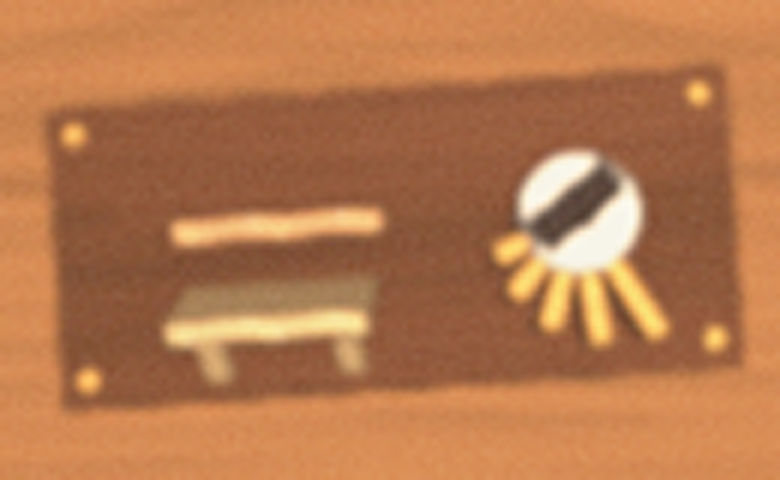

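View pics/z2.png

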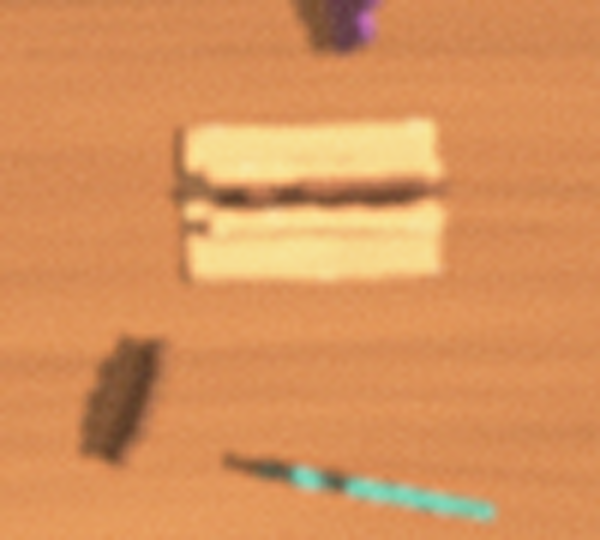

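View pics/z3.png

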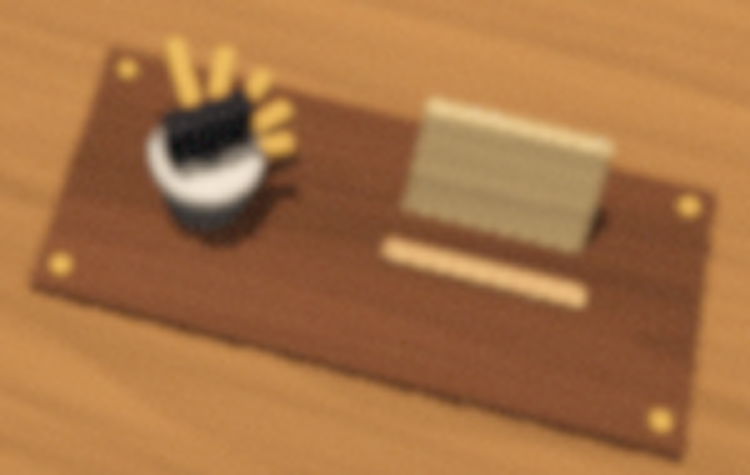

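View pics/z4.png

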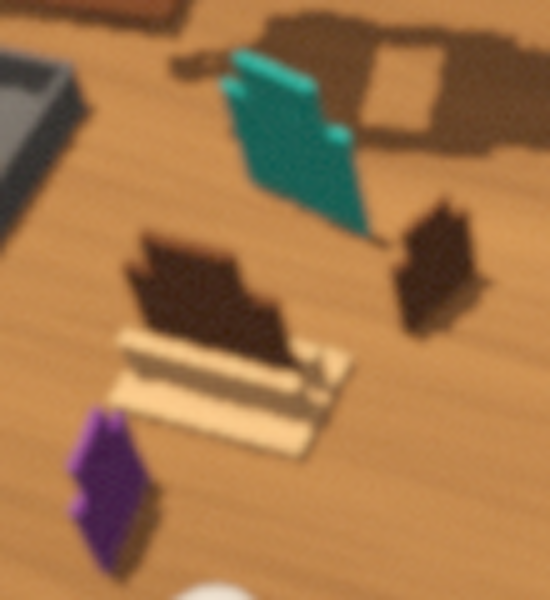

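The top zoom shows the stand's four screws, the toe strip on its far side and the knob at right. In the scene zoom the board's tab top runs from about zoom (145,232) to (240,258), with the rack in front of it. Next I'll measure these.

```bash
cat > h.py <<'E'
import cv2,numpy as np
from rig import env
M={n:env.camera_model(n) for n in("scene","top")}
M={n:{k:np.array(v) for k,v in m.items()} for n,m in M.items()}
def ray(n,p):
    m=M[n];d=m["R"].T@np.linalg.inv(m["camera_matrix"])@np.array([p[0],p[1],1.]);o=-m["R"].T@m["t"];return o,d/np.linalg.norm(d)
def onz(n,p,z):
    o,d=ray(n,p);return o+d*(z-o[2])/d[2]
def proj(n,X):
    m=M[n];c=m["R"]@np.array(X)+m["t"];u=m["camera_matrix"]@c;return u[:2]/u[2]
def tri(p1,p2):
    o1,d1=ray("scene",p1);o2,d2=ray("top",p2)
    A=np.stack([d1,-d2],1);t=np.linalg.lstsq(A,o2-o1,rcond=None)[0];a=o1+t[0]*d1;b=o2+t[1]*d2;return (a+b)/2,np.linalg.norm(a-b)
def blobs(mask,off=(0,0),mn=4):
    k,l,s,c=cv2.connectedComponentsWithStats(mask.astype(np.uint8));return [(s[i].tolist(),(c[i]+off).round(2)) for i in range(1,k) if s[i][4]>=mn]
E
python3 - <<'E'
from h import *
a=cv2.imread("pics/top0.png");b=cv2.imread("pics/scene0.png")
def hsv(i):return cv2.cvtColor(i,cv2.COLOR_BGR2HSV).astype(int)
for n,i,(x0,y0,x1,y1) in (("top",a,(140,120,265,190)),("scene",b,(228,210,372,298))):
    h=hsv(i)[y0:y1,x0:x1]
    # dark brown base, incl everything within (not table)
    print(n,"px table",hsv(i)[120,200] if n=="top" else hsv(i)[290,240],"base",hsv(i)[135,200] if n=="top" else hsv(i)[240,290])
    m=(h[...,2]>190)&(h[...,1]>80)&(h[...,0]>12)
    for s,c in blobs(m,(x0,y0)): print(s[2:],c,onz(n,c,.012).round(4))
    base=(h[...,2]<160).astype(np.uint8)
    base=cv2.morphologyEx(base,cv2.MORPH_CLOSE,np.ones((25,25)))
    cs=max(cv2.findContours(base,0,2)[0],key=cv2.contourArea)
    r=cv2.boxPoints(cv2.minAreaRect(cs))+[x0,y0]
    P=np.array([onz(n,p,.012) for p in r]);print("base",P.round(4).tolist(),P.mean(0).round(4))
h=hsv(a)
h2=h[160:200,325:380]
m=(h2[...,2]>180)&(h2[...,0]>14)&(h2[...,1]<150)
print(h[172,350],h[188,350],h[200,350])
for s,c in blobs(m,(325,160)): print(s,c,onz("top",c,.045).round(4))
E
```

```text
top px table [ 13 151 215] base [ 10 147 153]
[105, 19, 531] [184.03 124.42] [0.7061 0.1979 0.012 ]
[6, 6, 11] [247.45 121.64] [ 0.7121 -0.0028  0.012 ]
[69, 70, 755] [242.62 171.09] [0.5556 0.0142 0.012 ]
[3, 3, 4] [174.25 128.25] [0.6943 0.229  0.012 ]
[5, 5, 13] [251. 130.] [ 0.6854 -0.0137  0.012 ]
[4, 4, 12] [146.67 137.25] [0.6669 0.3165 0.012 ]
[3, 14, 29] [140.79 146.66] [0.6372 0.3353 0.012 ]
[36, 6, 138] [180.69 152.33] [0.6175 0.2091 0.012 ]
[5, 25, 63] [141.4 166.9] [0.573  0.3335 0.012 ]
[30, 19, 225] [231.32 163.13] [0.5812 0.0495 0.012 ]
[35, 12, 195] [179.53 169.9 ] [0.562  0.2131 0.012 ]
[4, 5, 16] [253.5 171. ] [ 0.5555 -0.02    0.012 ]
[4, 5, 14] [149.43 178.  ] [0.5376 0.3082 0.012 ]
[5, 10, 20] [141.35 184.4 ] [0.5177 0.3338 0.012 ]
[52, 9, 228] [172.51 186.17] [0.5109 0.2355 0.012 ]
base [[0.7221, 0.3375, 0.012], [0.7166, -0.0552, 0.012], [0.4984, -0.0523, 0.012], [0.5033, 0.3381, 0.012]] [0.6101 0.142  0.012 ]
scene px table [ 15 154 194] base [ 11 158 126]
[144, 40, 2624] [310.12 221.05] [0.5062 0.1494 0.012 ]
[3, 3, 7] [250.   218.29] [ 0.5546 -0.0209  0.012 
[... 259 characters left out ...]
151] [321.85 259.02] [0.6133 0.2099 0.012 ]
[4, 4, 12] [236.5 257.5] [ 0.6852 -0.0142  0.012 ]
[6, 27, 128] [368.98 270.97] [0.6063 0.3388 0.012 ]
[117, 29, 1294] [268.08 288.96] [0.7423 0.0958 0.012 ]
[51, 19, 181] [273.22 278.09] [0.7093 0.0996 0.012 ]
[4, 4, 13] [356.62 288.62] [0.6662 0.316  0.012 ]
[8, 6, 33] [367.7  291.12] [0.6635 0.3447 0.012 ]
[5, 3, 8] [229.38 296.5 ] [0.7939 0.0071 0.012 ]
base [[0.7258, -0.0541, 0.012], [0.5007, -0.0743, 0.012], [0.5187, 0.376, 0.012], [0.7261, 0.3489, 0.012]] [0.6178 0.1491 0.012 ]
[ 22 111 246] [ 22 104 247] [ 13 150 226]
[6, 4, 43, 11, 387] [352.1  169.61] [ 0.5532 -0.3228  0.045 ]
[6, 18, 43, 14, 497] [352.32 185.26] [ 0.5051 -0.3224  0.045 ]
```

```bash
python3 - <<'E'
from h import *
a=cv2.imread("pics/top0.png");b=cv2.imread("pics/scene0.png")
yaw=np.radians(3.15);R=np.array([[np.cos(yaw),-np.sin(yaw),0],[np.sin(yaw),np.cos(yaw),0],[0,0,1]]);O=np.array([.6111,.1476,0])
L=lambda X:(R.T@(np.array(X)-O)).round(4)
print("strip",L(onz("scene",(321.85,259.02),.018)),L(onz("top",(180.69,152.33),.0195)),tri((321.85,259.02),(180.69,152.33)))
for p in((405,212),(583,250)): print("foot",L(onz("scene",(225+p[0]/5,205+p[1]/5),.012)))
for p in((168,240),(172,222),(385,222),(383,207)): print("strip corners top",L(onz("top",(135+p[0]/6-.5,115+p[1]/6-.5),.02)))
for p in((165,322),(365,312),(165,345),(365,335)): print("back top corners",L(onz("top",(135+p[0]/6-.5,115+p[1]/6-.5),.082)))
for p in((430,97),(612,140),(432,108),(610,153)): print("back top corners scene",L(onz("scene",(225+p[0]/5-.5,205+p[1]/5-.5),.082)))
K=O+R@[0,-.1,0];print("K",K)
h=cv2.cvtColor(a,cv2.COLOR_BGR2HSV)
m=h[135:165,215:250,2]<75
for s,c in blobs(m,(215,135)): print(s,c,onz("top",c,.106).round(4))
ys,xs=np.nonzero(m);P=np.array([onz("top",(x+215,y+135),.106)[:2] for x,y in zip(xs,ys)]);u,s,v=np.linalg.svd(P-P.mean(0));print("bar dir",np.degrees(np.arctan2(v[0][1],v[0][0])),"expect",126+3.15)
h=cv2.cvtColor(b,cv2.COLOR_BGR2HSV)[145:190,135:182]
m=(h[...,2]<75)
for s,c in blobs(m,(135,145)): print("board",s,c)
# tab top corners
for p in((145,232),(240,258)): print("tabtop scene",onz("scene",(115+p[0]/5-.5,110+p[1]/5-.5),.14).round(4))
for p in((215,192),(430,190)): print("slot top",onz("top",(300+p[0]/6-.5,145+p[1]/6-.5),.1).round(4))
E
python3 - <<'E'
import cv2
a=cv2.imread("pics/top0.png");b=cv2.imread("pics/scene0.png")
import numpy as np
x=cv2.resize(a[160:198,325:383],None,fx=12,fy=12,interpolation=0)
cv2.imwrite("pics/z5.png",x)
cv2.imwrite("pics/z6.png",cv2.resize(b[150:205,130:190],None,fx=10,fy=10,interpolation=0))
E
```

```text
strip [0.0086 0.0618 0.018 ] [0.0088 0.0599 0.0195] (array([0.6166187 , 0.20892397, 0.01820545]), np.float64(0.00167668411135981))
foot [-0.0173  0.013   0.012 ]
foot [-0.0212  0.1128  0.012 ]
strip corners top [0.0058 0.1173 0.02  ]
strip corners top [0.0151 0.1147 0.02  ]
strip corners top [0.0075 0.0033 0.02  ]
strip corners top [0.0154 0.0038 0.02  ]
back top corners [-0.0432  0.1096  0.082 ]
back top corners [-0.045   0.0093  0.082 ]
back top corners [-0.0547  0.1103  0.082 ]
back top corners [-0.0565  0.01    0.082 ]
back top corners scene [-0.0535  0.0103  0.082 ]
back top corners scene [-0.0539  0.1092  0.082 ]
back top corners scene [-0.047   0.0127  0.082 ]
back top corners scene [-0.0458  0.1093  0.082 ]
K [0.61659502 0.04775109 0.        ]<stdin>:14: RuntimeWarning: Mean of empty slice.
  ret = ret.dtype.type(ret / rcount)
Traceback (most recent call last):
numpy.linalg.LinAlgError: 1-dimensional array given. Array must be at least two-dimensional
```

View pics/z5.png

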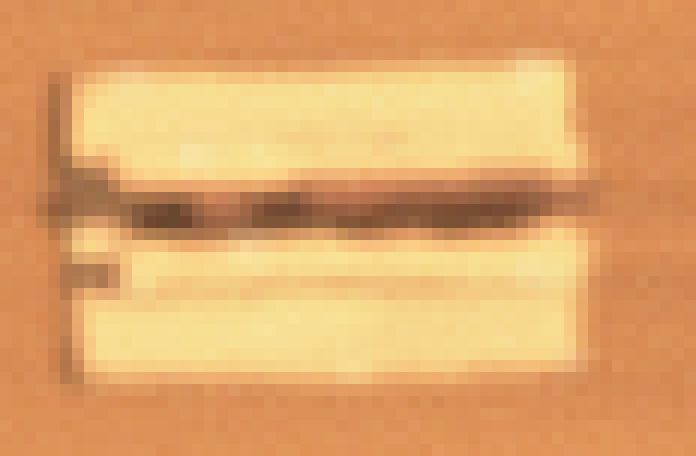

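View pics/z6.png

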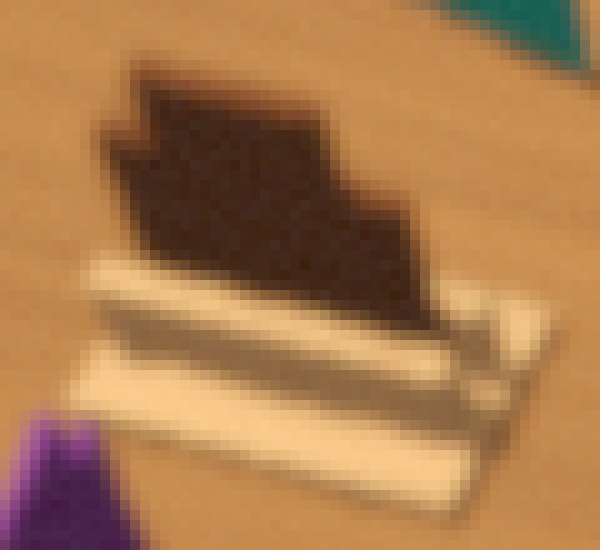

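The z6 zoom shows the tab top as a brown strip from about (140,77) to (325,115). In the z5 zoom the slot runs along row ~205.

Run:
```python
from h import *
a=cv2.imread("pics/top0.png");b=cv2.imread("pics/scene0.png")
h=cv2.cvtColor(a,cv2.COLOR_BGR2HSV)
m=h[135:165,215:250,2]<100
for s,c in blobs(m,(215,135)): print(s,c,onz("top",c,.106).round(4))
ys,xs=np.nonzero(m);P=np.array([onz("top",(x+215,y+135),.106)[:2] for x,y in zip(xs,ys)]);u,s,v=np.linalg.svd(P-P.mean(0));print("bar dir",np.degrees(np.arctan2(v[0][1],v[0][0]))%180,"expect",126+3.15)
S=lambda p:np.array((130+p[0]/10-.5,150+p[1]/10-.5))
T=lambda p:np.array((325+p[0]/12-.5,160+p[1]/12-.5))
for nm,p,z in(("tabL far",(135,62),.14),("tabR far",(325,103),.14),("tabL near",(150,92),.14),("tabR near",(320,124),.14),("shoulderL",(100,140),.106),("shoulderR",(410,205),.106)): print(nm,onz("scene",S(p),z).round(4))
for nm,p,z in(("plate TL",(72,65),.01),("plate TR",(575,60),.01),("plate BL",(75,372),.01),("plate BR",(585,370),.01)): print(nm,onz("top",T(p),z).round(4))
for nm,p,z in(("wall1 R",(592,180),.045),("wall2 R top",(592,230),.045),("wall2 R bot",(592,285),.045),("board R shoulder",(540,195),.106),("tab R",(465,188),.14),("tab L",(300,188),.14)): print(nm,onz("top",T(p),z).round(4))
```

```text
[10, 9, 12, 11, 50] [230.42 149.1 ] [0.6136 0.0472 0.106 ]
bar dir 128.50197373961106 expect 129.15
tabL far [ 0.5291 -0.3538  0.14  ]
tabR far [ 0.525  -0.2954  0.14  ]
tabL near [ 0.5376 -0.3443  0.14  ]
tabR near [ 0.5324 -0.2931  0.14  ]
shoulderL [ 0.5361 -0.3708  0.106 ]
shoulderR [ 0.5284 -0.2739  0.106 ]
plate TL [ 0.5717 -0.2625  0.01  ]
plate TR [ 0.5713 -0.3941  0.01  ]
plate BL [ 0.4911 -0.2618  0.01  ]
plate BR [ 0.49   -0.3949  0.01  ]
wall1 R [ 0.5373 -0.389   0.045 ]
wall2 R top [ 0.5245 -0.3887  0.045 ]
wall2 R bot [ 0.5104 -0.3884  0.045 ]
board R shoulder [ 0.5295 -0.3607  0.106 ]
tab R [ 0.5291 -0.3346  0.14  ]
tab L [ 0.5296 -0.2952  0.14  ]
```

Stand: centre (0.611, 0.148), yaw 3.15°, with the screws agreeing between views to about 1 mm. Seat at local x ≈ -19.5 mm, knob axis ≈ (0.616, 0.048), and board tab at about (0.531, -0.322). I'm moving above the board now.

{"api": "servo_tool", "payload": {
  "rows": [1,0.0287,0.0171,0,0,0,6.5,1,0.0287,0.0171,0,0,0,6.5,1,0.0287,0.0171,0,0,0,6.5,1,0.0287,0.0171,0,0,0,6.5,1,0.0287,0.0171,0,0,0,6.5,1,0.0287,0.0171,0,0,0,6.5,1,0.0287,0.0171,0,0,0,6.5,1,0.0287,0.0171,0,0,0,6.5,1,0.0287,0.0171,0,0,0,6.5,1,0.0287,0.0171,0,0,0,6.5],
  "force": 40
}}

```text
time_s: 0.93
position: [0.5323, -0.3206, 0.231]
tool_rot: [[0.029, -0.001, 1.0], [-1.0, 0.001, 0.029], [-0.001, -1.0, -0.001]]
ft_force: [0.3, -0.8, 0.1]
grip_width: 0.0852
```

{"api": "servo_tool", "payload": {
  "rows": [1,0,0,-0.02,0,0,0,1,0,0,-0.02,0,0,0,1,0,0,-0.02,0,0,0,1,0,0,0,0,0,0]
}}

```text
time_s: 1.27
position: [0.5298, -0.3205, 0.167]
tool_rot: [[0.024, -0.006, 1.0], [-1.0, 0.005, 0.024], [-0.006, -1.0, -0.006]]
ft_force: [-1.1, 0.9, -0.7]
grip_width: 0.0855
```

Run:
```python
from h import *
for n in("top","scene"):
    cv2.imwrite(f"pics/{n}1.png",env.get_image(n)[:,:,::-1])
s=env.observe();print(s["position"].round(4) if hasattr(s["position"],"round") else s["position"],s["tool_rot"],s["q"],s["time_s"])
a=cv2.imread("pics/top1.png");b=cv2.imread("pics/scene1.png")
x=np.hstack([cv2.resize(a[145:235,300:390],(450,450),interpolation=2),cv2.resize(b[120:210,120:190],(350,450),interpolation=2)])
cv2.imwrite("pics/z7.png",x)
```

```text
[ 0.531  -0.3219  0.1713] [[ 2.34069830e-02 -9.31282211e-04  9.99725585e-01]
 [-9.99725688e-01  7.91945923e-04  2.34077231e-02]
 [-8.13527798e-04 -9.99999253e-01 -9.12489684e-04]] [-4.21299220e+01  3.15274607e+01  6.79156633e+01 -2.17126550e-03
  8.06268864e+01 -4.34708326e+01] 1.3667
```

View pics/z7.png

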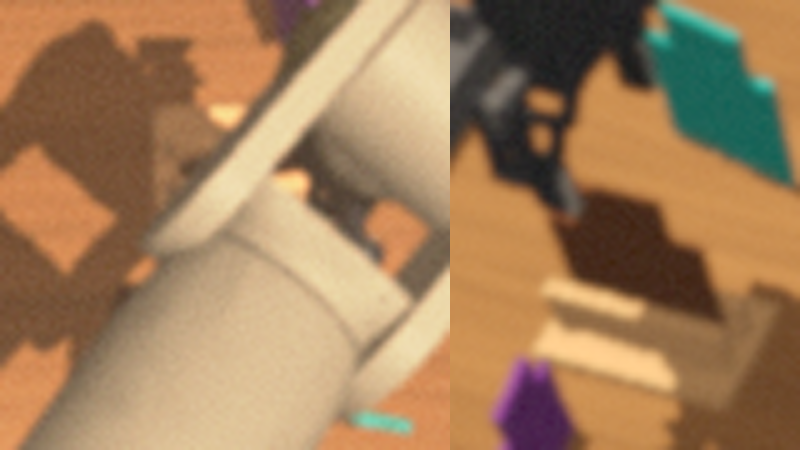

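The top view is blocked by the arm. In the scene view the near fingertip sits at pixel (144,161), close to the tab's left corner, so I'll check whether that fits the calibration.

Run:
```python
from h import *
for X in((.574,-.333,.184),(.574,-.311,.184),(.58,-.322,.184),(.535,-.351,.14),(.535,-.293,.14),(.49,-.322,.184)):print(X,proj("scene",X).round(1))
```

```text
(0.574, -0.333, 0.184) [137.7 159.1]
(0.574, -0.311, 0.184) [145.  161.1]
(0.58, -0.322, 0.184) [140.3 161.7]
(0.535, -0.351, 0.14) [142.9 157.4]
(0.535, -0.293, 0.14) [161.1 162.6]
(0.49, -0.322, 0.184) [156.  138.3]
```

That matches. I'll descend and grip.

{"api": "servo_tool", "payload": {
  "rows": [1,0,0,-0.02,0,0,0,1,0,0,-0.02,0,0,0,1,0,0,-0.02,0,0,0,1,0,0,-0.011,0,0,0,1,0,0,0,0,0,0,0,0,0,0,0,0,0,0,0,0,0,0,0,0,0,0,0,0,0,0,0,0,0,0,0,0,0,0]
}}

```text
time_s: 2.12
position: [0.5314, -0.3222, 0.1015]
tool_rot: [[0.023, 0.001, 1.0], [-1.0, -0.001, 0.023], [0.001, -1.0, 0.001]]
ft_force: [-0.3, -0.4, -1.0]
grip_width: 0.0387
```

{"api": "servo_tool", "payload": {
  "rows": [0,0,0,0,0,0,0,0,0,0,0,0,0,0,0,0,0,0,0,0,0]
}}

```text
time_s: 2.37
position: [0.5311, -0.322, 0.1007]
tool_rot: [[0.023, 0.0, 1.0], [-1.0, -0.0, 0.023], [0.0, -1.0, 0.0]]
ft_force: [-0.2, 1.3, 3.7]
grip_width: 0.0072
```

Gripped, at about 8 mm opening. Lifting.

{"api": "servo_tool", "payload": {
  "rows": [0,0,0,0,0,0,0,0,0,0,0.01,0,0,0,0,0,0,0.015,0,0,0,0,0,0,0.02,0,0,0,0,0,0,0.025,0,0,0,0,0,0,0.025,0,0,0,0,0,0,0.025,0,0,0,0,0,0,0.02,0,0,0,0,0,0,0,0,0,0,0,0,0,0,0,0,0]
}}

```text
time_s: 3.2
position: [0.5311, -0.3219, 0.241]
tool_rot: [[0.024, 0.001, 1.0], [-1.0, -0.001, 0.024], [0.001, -1.0, 0.001]]
ft_force: [0.1, 0.6, -1.5]
grip_width: 0.0076
```

Run:
```python
from h import *
for n in("scene",):
    cv2.imwrite(f"pics/{n}2.png",env.get_image(n)[:,:,::-1])
s=env.observe();print(s["position"],s["grip_width"],s["ft_force"],s["wrist_torque"])
b=cv2.imread("pics/scene2.png")
cv2.imwrite("pics/z8.png",cv2.resize(b[60:230,90:240],None,fx=3.5,fy=3.5,interpolation=2))
```

```text
[ 0.53079529 -0.32156756  0.23961786] 0.007241630286938821 [-1.00682331 -0.57754278 -1.36874333] [-0.00444992  0.024984   -0.00404079]
```

View pics/z8.png

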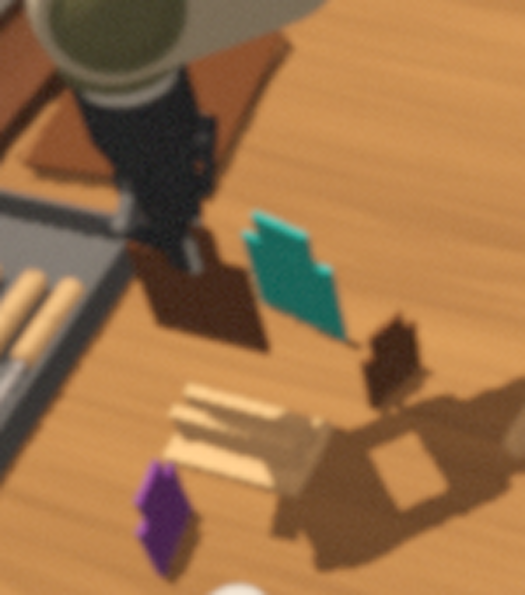

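The board hangs in the gripper, with its bottom corners at scene ≈ (134.4,151.5) and (166.1,160.1).

Run:
```python
from h import *
A=onz("scene",(134.4,151.5),.15);B=onz("scene",(166.1,160.1),.15)
print(A,B,(A+B)/2,np.linalg.norm(A-B),np.degrees(np.arctan2(-(B-A)[0],(B-A)[1])))
yaw=np.radians(3.15);O=np.array([.6111,.1476,0])
ex=np.array([np.cos(yaw),np.sin(yaw),0]);ey=np.array([-np.sin(yaw),np.cos(yaw),0]);ez=np.array([0,0,1.])
seat=O-.0195*ex+.06*ey+.012*ez
t=np.radians(21)
zb=-np.sin(t)*ex+np.cos(t)*ez
for dx,dz in((.007,.04),(.007,.002),(.004,.001)):
    foot=seat+dx*ex+dz*ez
    tcp=foot+.0905*zb
    print(seat.round(4),foot.round(4),"tcp",tcp.round(4))
print(ey)
```

```text
[ 0.52985416 -0.37816009  0.15      ] [ 0.52907222 -0.27822897  0.15      ] [ 0.52946319 -0.32819453  0.15      ] 0.09993417845451512 0.4483187054688798
[0.5883 0.2064 0.012 ] [0.5953 0.2068 0.052 ] tcp [0.5629 0.205  0.1365]
[0.5883 0.2064 0.012 ] [0.5953 0.2068 0.014 ] tcp [0.5629 0.205  0.0985]
[0.5883 0.2064 0.012 ] [0.5923 0.2067 0.013 ] tcp [0.5599 0.2049 0.0975]
[-0.05495018  0.9984891   0.        ]
```

{"api": "servo_tool", "payload": {
  "rows": [0,0.002,0.015,0.01,0,0,0.1,0,0.002,0.025,0.01,0,0,0.1,0,0.002,0.035,0.01,0.07,-1.5,0.1,0,0.002,0.035,0,0.07,-1.5,0.1,0,0.002,0.035,0,0.07,-1.5,0.1,0,0.002,0.035,0,0.07,-1.5,0.1,0,0.002,0.035,0,0.07,-1.5,0.1,0,0.002,0.035,0,0.07,-1.5,0.1,0,0.002,0.035,0,0.07,-1.5,0.1,0,0.002,0.035,0,0.07,-1.5,0.1]
}}

```text
time_s: 4.08
position: [0.5501, 0.0007, 0.2696]
tool_rot: [[0.042, 0.207, 0.977], [-0.999, 0.012, 0.04], [-0.004, -0.978, 0.207]]
ft_force: [0.2, -0.4, -1.3]
grip_width: 0.0076
```

{"api": "servo_tool", "payload": {
  "rows": [0,0.002,0.035,0,0.07,-1.5,0.1,0,0.002,0.035,0,0.07,-1.5,0.1,0,0.002,0.035,0,0.07,-1.5,0.1,0,0.002,0.035,0,0.07,-1.5,0.1,0,0.002,0.035,0,0.07,-1.5,0.1,0,0.002,0.025,0,0.07,-1.5,0.1,0,0.002,0.013,0,0,0,0.1,0,0,0,0,0,0,0,0,0,0,0,0,0,0]
}}

```text
time_s: 4.83
position: [0.5642, 0.212, 0.2694]
tool_rot: [[0.056, 0.356, 0.933], [-0.998, 0.022, 0.051], [-0.002, -0.934, 0.357]]
ft_force: [-0.4, -0.4, -0.8]
grip_width: 0.0077
```

Run:
```python
from h import *
for n in("scene","top"):
    cv2.imwrite(f"pics/{n}3.png",env.get_image(n)[:,:,::-1])
s=env.observe();print(s["position"],s["tool_rot"],s["grip_width"],s["ft_force"],s["wrist_torque"])
b=cv2.imread("pics/scene3.png")
cv2.imwrite("pics/z9.png",cv2.resize(b[120:300,220:400],None,fx=3.3,fy=3.3,interpolation=2))
```

```text
[0.56468996 0.21063694 0.26986334] [[ 0.05344526  0.35685367  0.93263018]
 [-0.99856781  0.02137734  0.04904423]
 [-0.00243554 -0.93391566  0.35748511]] 0.007436452927333003 [-0.82909815  0.08441212 -1.00826653] [-0.00502005  0.24895707 -0.00864117]
```

View pics/z9.png

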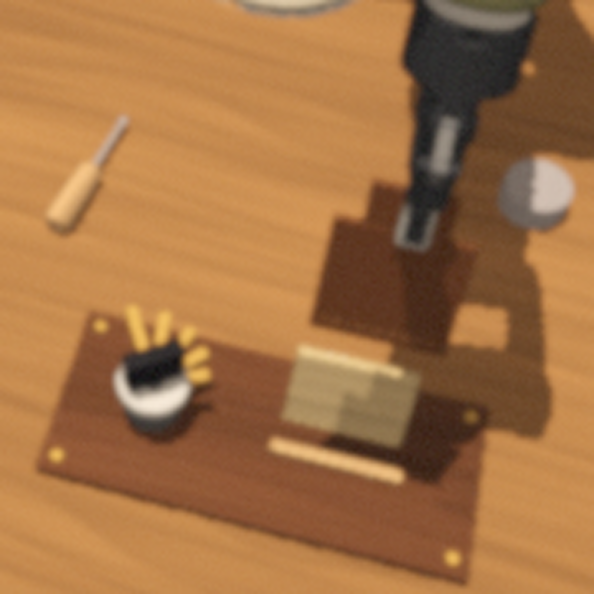

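The board is tilted above the stand, with its lower front corners at zoom (312,325) and (445,355). I'll check these against the prediction.

Run:
```python
from h import *
A=onz("scene",(220+312/3.3-.5,120+325/3.3-.5),.1865);B=onz("scene",(220+445/3.3-.5,120+355/3.3-.5),.1865)
print(A,B,(A+B)/2,np.linalg.norm(A-B),np.degrees(np.arctan2(-(B-A)[0],(B-A)[1])))
```

```text
[0.60100714 0.16221822 0.1865    ] [0.59434772 0.2592136  0.1865    ] [0.59767743 0.21071591 0.1865    ] 0.09722372518709785 3.927602842693656
```

The measurement agrees within 4 mm. Descending.

{"api": "servo_tool", "payload": {
  "rows": [0,0,-0.001,-0.015,0,0,0,0,0,-0.001,-0.025,0,0,0,0,0,0,-0.03,0,0,0,0,0,0,-0.03,0,0,0,0,0,0,-0.025,0,0,0,0,0,0,-0.015,0,0,0,0,0,0,-0.008,0,0,0,0,0,0,0,0,0,0,0,0,0,0,0,0,0]
}}

```text
time_s: 5.68
position: [0.5655, 0.2086, 0.123]
tool_rot: [[0.053, 0.359, 0.932], [-0.999, 0.022, 0.048], [-0.003, -0.933, 0.359]]
ft_force: [0.2, -0.1, -0.6]
grip_width: 0.0075
```

Run:
```python
from h import *
for n in("scene","top"):
    cv2.imwrite(f"pics/{n}4.png",env.get_image(n)[:,:,::-1])
s=env.observe();print(s["position"],s["ft_force"],s["wrist_torque"])
b=cv2.imread("pics/scene4.png");a=cv2.imread("pics/top4.png")
cv2.imwrite("pics/z10.png",np.hstack([cv2.resize(b[180:300,270:370],(400,480),interpolation=2),cv2.resize(a[110:200,130:210],(400,480),interpolation=2)]))
```

```text
[0.56576335 0.20898017 0.12376602] [-0.50149655  0.05325014 -1.10837144] [-0.00450437  0.18453756  0.00158293]
```

View pics/z10.png

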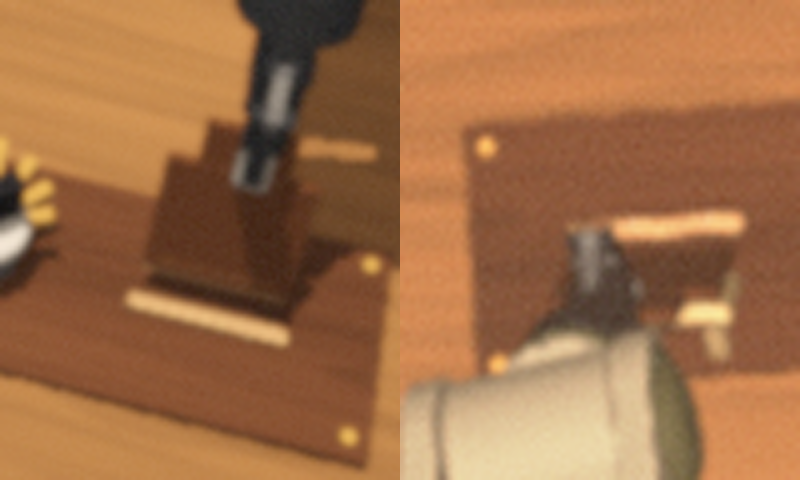

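The board hangs between the backrest and the toe strip, about 26 mm above the base. I'll lower it gently.

{"api": "servo_tool", "payload": {
  "rows": [0,-0.001,0,-0.01,0,0,0,0,-0.001,0,-0.008,0,0,0,0,0,0,-0.003,0,0,0,0,0,0,0,0,0,0,0,0,0,0,0,0,0]
}}

```text
time_s: 6.2
position: [0.5633, 0.2092, 0.1016]
tool_rot: [[0.054, 0.358, 0.932], [-0.999, 0.022, 0.049], [-0.003, -0.933, 0.359]]
ft_force: [0.9, 0.3, -1.0]
grip_width: 0.0075
```

{"api": "servo_tool", "payload": {
  "rows": [0,0,0,-0.002,0,0,0,0,0,0,0,0,0,0]
}}

```text
time_s: 6.37
position: [0.5632, 0.2092, 0.0995]
tool_rot: [[0.054, 0.358, 0.932], [-0.999, 0.022, 0.049], [-0.003, -0.933, 0.359]]
ft_force: [1.0, 0.3, -0.4]
grip_width: 0.0076
```

{"api": "servo_tool", "payload": {
  "rows": [0,0,0,-0.002,0,0,0,0,0,0,0,0,0,0]
}}

```text
time_s: 6.53
position: [0.5634, 0.2093, 0.098]
tool_rot: [[0.054, 0.36, 0.932], [-0.999, 0.022, 0.05], [-0.003, -0.933, 0.36]]
ft_force: [-2.1, -0.3, 3.3]
grip_width: 0.0073
```

Contact at the foot. I'll nudge the board towards the backrest, then release.

{"api": "servo_tool", "payload": {
  "rows": [0,-0.0015,0,0,0,0,0,0,-0.0015,0,0,0,0,0,0,0,0,0,0,0,0]
}}

```text
time_s: 6.78
position: [0.561, 0.2092, 0.098]
tool_rot: [[0.054, 0.361, 0.931], [-0.999, 0.022, 0.049], [-0.003, -0.932, 0.362]]
ft_force: [4.6, 1.0, 1.8]
grip_width: 0.0076
```

{"api": "servo_tool", "payload": {
  "rows": [0.12,0,0,0,0,0,0,0.25,0,0,0,0,0,0,0.35,0,0,0,0,0,0,0.45,0,0,0,0,0,0,0.45,0,0,0,0,0,0]
}}

```text
time_s: 7.2
position: [0.5598, 0.2091, 0.0972]
tool_rot: [[0.054, 0.358, 0.932], [-0.999, 0.022, 0.049], [-0.003, -0.934, 0.358]]
ft_force: [0.8, 1.0, -0.2]
grip_width: 0.0385
```

Run:
```python
from h import *
for n in("scene","top"):
    cv2.imwrite(f"pics/{n}5.png",env.get_image(n)[:,:,::-1])
s=env.observe();print(s["position"],s["ft_force"],s["grip_width"])
b=cv2.imread("pics/scene5.png");a=cv2.imread("pics/top5.png")
cv2.imwrite("pics/z11.png",np.hstack([cv2.resize(b[180:300,270:370],(400,480),interpolation=2),cv2.resize(a[110:200,130:210],(400,480),interpolation=2)]))
```

```text
[0.5599358  0.20912239 0.09720994] [-0.0339175  -0.80615299 -0.15502064] 0.038437414921070195
```

View pics/z11.png

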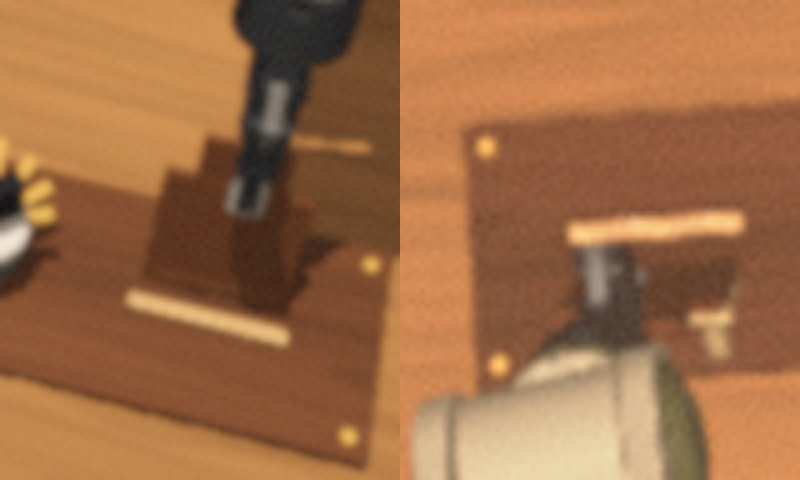

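The board is released and leaning on the backrest behind the strip. I'll retreat along the tool axis.

{"api": "servo_tool", "payload": {
  "rows": [0.45,-0.0036,-0.0002,0.0093,0,0,0,0.45,-0.0072,-0.0004,0.0187,0,0,0,0.45,-0.0072,-0.0004,0.0187,0,0,0,0.45,-0.0072,-0.0004,0.0187,0,0,0,0.45,-0.0072,-0.0004,0.0187,0,0,0,0.45,-0.0072,-0.0004,0.0187,0,0,0,0.6,0,0,0.02,0,0,0,1,0,0,0.02,0,0,0,1,0,0,0,0,0,0]
}}

```text
time_s: 8.05
position: [0.5214, 0.2073, 0.2451]
tool_rot: [[0.054, 0.365, 0.929], [-0.999, 0.023, 0.049], [-0.004, -0.931, 0.366]]
ft_force: [-0.5, -0.5, 0.9]
grip_width: 0.073
```

{"api": "servo_tool", "payload": {
  "rows": [1,0.005,-0.03,0,-0.1,3,5,1,0.01,-0.03,0,-0.1,3,6,1,0.01,-0.03,0,-0.1,3,6,1,0.01,-0.03,0,-0.1,3,6,1,0.01,-0.03,0,-0.1,3,6,1,0.01,-0.01,0,-0.1,3,6,1,0.01,0,0,-0.1,3,1,1,0,0,0,0,0,0,1,0,0,0,0,0,0]
}}

```text
time_s: 8.8
position: [0.5844, 0.0521, 0.2392]
tool_rot: [[0.601, -0.046, 0.798], [-0.79, 0.119, 0.601], [-0.123, -0.992, 0.035]]
ft_force: [-0.5, 0.3, -0.0]
grip_width: 0.0857
```

Run:
```python
from h import *
for n in("scene","top"):
    cv2.imwrite(f"pics/{n}6.png",env.get_image(n)[:,:,::-1])
s=env.observe();print(s["position"],s["ft_force"],s["grip_width"],s["q"]);print(s["tool_rot"])
b=cv2.imread("pics/scene6.png");a=cv2.imread("pics/top6.png")
cv2.imwrite("pics/z12.png",np.hstack([cv2.resize(b[180:300,230:380],(500,400),interpolation=2),cv2.resize(a[110:200,130:200],(300,400),interpolation=2)]))
```

```text
[0.58349438 0.05268172 0.23996493] [-0.27040417 -0.05241017  0.39927862] 0.08518603542711885 [ -9.25727716  26.22250227  66.00455702   6.32542453  91.44579118
 -46.46390711]
[[ 0.60131408 -0.04527367  0.79772907]
 [-0.78961898  0.11897288  0.60195293]
 [-0.12216074 -0.99186478  0.03579112]]
```

View pics/z12.png

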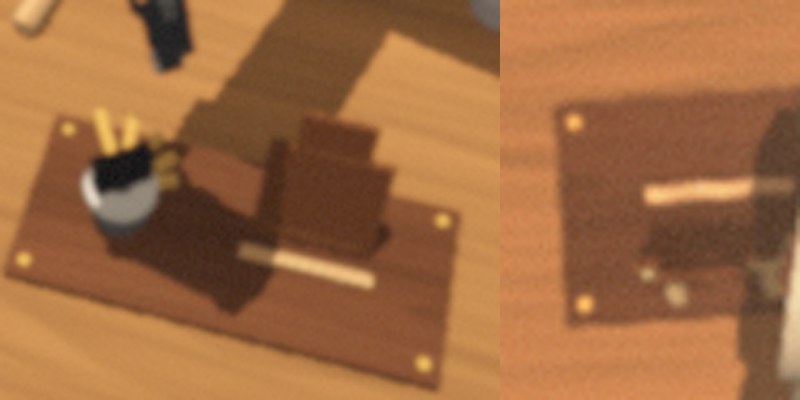

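The board leans squarely, the strip stands clear in front of it, and the stop is still parked. Next I'll work out the alignment over the knob.

Run:
```python
from h import *
from scipy.spatial.transform import Rotation as Ro
s=env.observe();R=np.array(s["tool_rot"])
g=np.radians(39.15);z=np.array([np.cos(g),np.sin(g),0]);y=np.array([0,0,-1.]);x=np.cross(y,z)
T=np.stack([x,y,z],1);rv=Ro.from_matrix(T@R.T).as_rotvec(degrees=True);print("rotvec",rv,rv/2,"shift",np.array([.6158,.0477,.16])-s["position"])
b=cv2.imread("pics/scene6.png")
# bar check: dark mask in scene
gimg=cv2.cvtColor(b,cv2.COLOR_BGR2HSV)[210:245,250:285,2]
for q,c in blobs(gimg<60,(250,210)): print(q,c,onz("scene",c,.09))
# board corners
def P(u,v,z):return onz("scene",(230+u*.3-.5,180+v*.3-.5),z).round(4)
print(P(303,115,.134),P(378,130,.134))
```

```text
rotvec [-6.78941219 -2.71928169  1.98386353] [-3.39470609 -1.35964085  0.99193177] shift [ 0.03230562 -0.00498172 -0.07996493]
[8, 14, 18, 13, 149] [266.58 230.34] [0.61892985 0.04961873 0.09      ]
[0.5512 0.1736 0.134 ] [0.5456 0.2318 0.134 ]
```

Run:
```python
from h import *
b=cv2.imread("pics/scene6.png")
x=cv2.resize(b[210:262,305:355],None,fx=11,fy=11,interpolation=2)
x=cv2.convertScaleAbs(x,alpha=1.8)
cv2.imwrite("pics/z13.png",x)
yaw=np.radians(3.15);ex=np.array([np.cos(yaw),np.sin(yaw),0]);ey=np.array([-np.sin(yaw),np.cos(yaw),0]);ez=np.array([0,0,1.])
seat=np.array([.6111,.1476,.012])-.0195*ex+.06*ey
t=np.radians(20);zb=-np.sin(t)*ex+np.cos(t)*ez;xb=np.cos(t)*ex+np.sin(t)*ez
f=seat+.004*ex+.001*ez
for yy,zz in((-.05,0),(.05,0),(-.05,.096),(.05,.096),(-.03,.13),(.03,.13)):
    p=proj("scene",f+.004*xb+yy*ey+zz*zb); print(yy,zz,p.round(1),((p-[305,210]+.5)*11).round(0))
```

```text
-0.05 0 [304.7 248.5] [  2. 429.]
0.05 0 [340.2 257.4] [393. 527.]
-0.05 0.096 [310.7 222.4] [ 69. 142.]
0.05 0.096 [348.4 231.4] [483. 241.]
-0.03 0.13 [320.7 214.2] [178.  52.]
0.03 0.13 [343.7 219.7] [432. 112.]
```

View pics/z13.png

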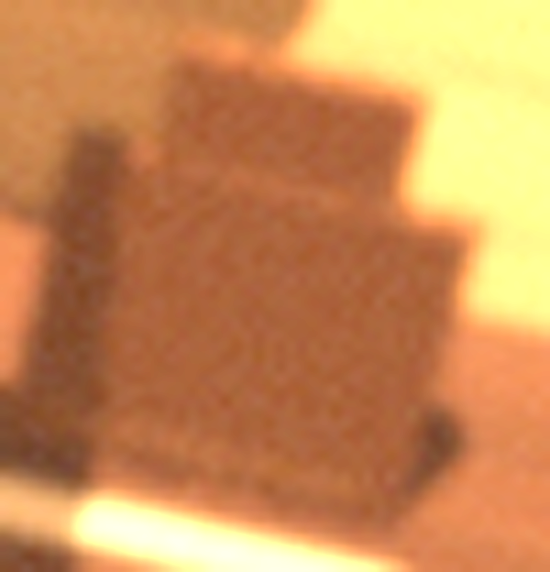

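The tab corners at about (178,60) and (412,105) lie within about 2 px of the flush prediction (178,52) and (432,112), so the board is seated, square and centred. Moving over the knob.

{"api": "servo_tool", "payload": {
  "rows": [1,0.011,-0.0017,0,-2.3,-0.9,0.7,1,0.011,-0.0017,0,-2.3,-0.9,0.7,1,0.0105,-0.0016,0,-2.2,-0.9,0.6,1,0,0,-0.03,0,0,0,1,0,0,-0.03,0,0,0,1,0,0,-0.02,0,0,0,1,0,0,0,0,0,0,1,0,0,0,0,0,0]
}}

```text
time_s: 9.57
position: [0.6161, 0.0477, 0.1605]
tool_rot: [[0.632, -0.001, 0.775], [-0.775, -0.0, 0.632], [-0.001, -1.0, -0.001]]
ft_force: [0.4, 0.8, 1.3]
grip_width: 0.0856
```

Run:
```python
from h import *
for n in("scene","top"):
    cv2.imwrite(f"pics/{n}7.png",env.get_image(n)[:,:,::-1])
s=env.observe();print(s["position"],s["ft_force"],s["q"]);R=np.array(s["tool_rot"]);print(R,np.degrees(np.arctan2(R[1,2],R[0,2])))
b=cv2.imread("pics/scene7.png");a=cv2.imread("pics/top7.png")
cv2.imwrite("pics/z14.png",np.hstack([cv2.resize(b[180:260,230:310],(400,400),interpolation=2),cv2.resize(a[110:190,190:270],(400,400),interpolation=2)]))
```

```text
[0.61718028 0.04735879 0.16215083] [-0.31099422 -0.51070087  0.29119656] [-6.54684251e+00  3.16744685e+01  6.92379216e+01 -1.85781128e-02
  7.89161085e+01 -4.57108966e+01]
[[ 6.31587486e-01  2.93747105e-03  7.75299052e-01]
 [-7.75301009e-01 -6.57405047e-04  6.31591571e-01]
 [ 2.36496746e-03 -9.99995470e-01  1.86221547e-03]] 39.16772456355382
```

View pics/z14.png

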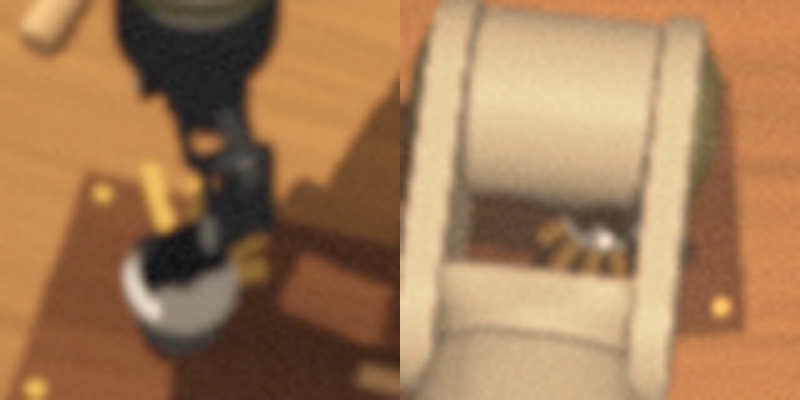

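The gripper straddles the bar (scene zoom (185,265)), with the yaw at 39.17° as wanted. Descending, then gripping.

{"api": "servo_tool", "payload": {
  "rows": [1,0,0,-0.02,0,0,0,1,0,0,-0.025,0,0,0,1,0,0,-0.025,0,0,0,1,0,0,-0.016,0,0,0,1,0,0,0,0,0,0,1,0,0,0,0,0,0],
  "force": 60
}}

```text
time_s: 10.17
position: [0.6173, 0.0472, 0.0753]
tool_rot: [[0.631, 0.001, 0.775], [-0.775, -0.0, 0.631], [0.001, -1.0, 0.001]]
ft_force: [0.3, 0.2, 0.0]
grip_width: 0.0856
```

{"api": "servo_tool", "payload": {
  "rows": [0,0,0,0,0,0,0,0,0,0,0,0,0,0,0,0,0,0,0,0,0,0,0,0,0,0,0,0,0,0,0,0,0,0,0,0,0,0,0,0,0,0,0,0,0,0,0,0,0,0,0,0,0,0,0,0]
}}

```text
time_s: 10.83
position: [0.6172, 0.0474, 0.0745]
tool_rot: [[0.631, 0.001, 0.775], [-0.775, -0.0, 0.631], [0.001, -1.0, 0.001]]
ft_force: [1.0, 2.2, 4.8]
grip_width: 0.015
```

Run:
```python
from h import *
s=env.observe();print(s["position"],s["ft_force"],s["wrist_torque"],s["grip_width"]);R=np.array(s["tool_rot"]);print(np.degrees(np.arctan2(R[1,2],R[0,2])),s["time_s"])
```

```text
[0.61715313 0.04740785 0.074516  ] [0.97384375 2.15427899 4.82794272] [ 0.31534015 -0.07190568 -0.02283442] 0.015040968189770685
39.15971728418883 10.8333
```

Gripped at about 15 mm with low side force. Turning to the first click.

{"api": "servo_tool", "payload": {
  "rows": [0,0,0,0,0,0,-4,0,0,0,0,0,0,-4,0,0,0,0,0,0,-4,0,0,0,0,0,0,-4,0,0,0,0,0,0,-4,0,0,0,0,0,0,-4,0,0,0,0,0,0,0,0,0,0,0,0,0,0]
}}

```text
time_s: 11.5
position: [0.6173, 0.0475, 0.0745]
tool_rot: [[0.264, 0.001, 0.965], [-0.965, 0.0, 0.264], [0.0, -1.0, 0.001]]
ft_force: [2.7, 3.1, 5.4]
grip_width: 0.0154
```

Run:
```python
from h import *
s=env.observe();print(s["position"],s["ft_force"],s["wrist_torque"],s["grip_width"]);R=np.array(s["tool_rot"]);print(39.16-np.degrees(np.arctan2(R[1,2],R[0,2])),s["time_s"])
```

```text
[0.61733387 0.04752889 0.07450254] [2.65011023 3.14450698 5.41674188] [ 0.62797892 -0.40030488 -0.07627191] 0.015371399639746179
23.882017315167396 11.5
```

It turned 23.9° with near-zero torque about z, so it is in click 1. On to click 2.

{"api": "servo_tool", "payload": {
  "rows": [0,0,0,0,0,0,-4,0,0,0,0,0,0,-4,0,0,0,0,0,0,-4,0,0,0,0,0,0,-4,0,0,0,0,0,0,-4,0,0,0,0,0,0,-4,0,0,0,0,0,0,0,0,0,0,0,0,0,0]
}}

```text
time_s: 12.17
position: [0.6176, 0.0475, 0.0745]
tool_rot: [[-0.152, 0.002, 0.988], [-0.988, 0.001, -0.152], [-0.001, -1.0, 0.002]]
ft_force: [4.2, 4.0, 5.6]
grip_width: 0.0148
```

Run:
```python
from h import *
s=env.observe();print(s["position"],s["ft_force"],s["wrist_torque"],s["grip_width"]);R=np.array(s["tool_rot"]);print(39.16-np.degrees(np.arctan2(R[1,2],R[0,2])),s["time_s"])
```

```text
[0.61757022 0.04752482 0.07450628] [4.17759899 4.02812738 5.58235985] [ 0.67629749 -0.55325702 -0.02202593] 0.014756713782041807
47.894158074868585 12.1667
```

Click 2. Turning on to click 3.

{"api": "servo_tool", "payload": {
  "rows": [0,0,0,0,0,0,-4,0,0,0,0,0,0,-4,0,0,0,0,0,0,-4,0,0,0,0,0,0,-4,0,0,0,0,0,0,-4,0,0,0,0,0,0,-4,0,0,0,0,0,0,0,0,0,0,0,0,0,0,0,0,0,0,0,0,0,0,0,0,0,0,0,0]
}}

```text
time_s: 13.0
position: [0.6178, 0.0475, 0.0745]
tool_rot: [[-0.54, 0.003, 0.841], [-0.841, 0.001, -0.541], [-0.002, -1.0, 0.002]]
ft_force: [5.2, 4.4, 4.2]
grip_width: 0.0152
```

Run:
```python
from h import *
for n in("scene","top"):
    cv2.imwrite(f"pics/{n}8.png",env.get_image(n)[:,:,::-1])
s=env.observe();print(s["position"],s["ft_force"],s["wrist_torque"],s["grip_width"]);R=np.array(s["tool_rot"]);print(39.16-np.degrees(np.arctan2(R[1,2],R[0,2])),s["time_s"])
b=cv2.imread("pics/scene8.png");a=cv2.imread("pics/top8.png")
cv2.imwrite("pics/z15.png",np.hstack([cv2.resize(b[180:300,230:380],(500,400),interpolation=2),cv2.resize(a[110:190,190:250],(300,400),interpolation=2)]))
```

```text
[0.61780271 0.04746611 0.07449048] [5.63228759 4.80620454 3.04338717] [ 0.70268069 -0.67009124 -0.04398391] 0.015506720964451081
71.8764669377585 13.1
```

View pics/z15.png

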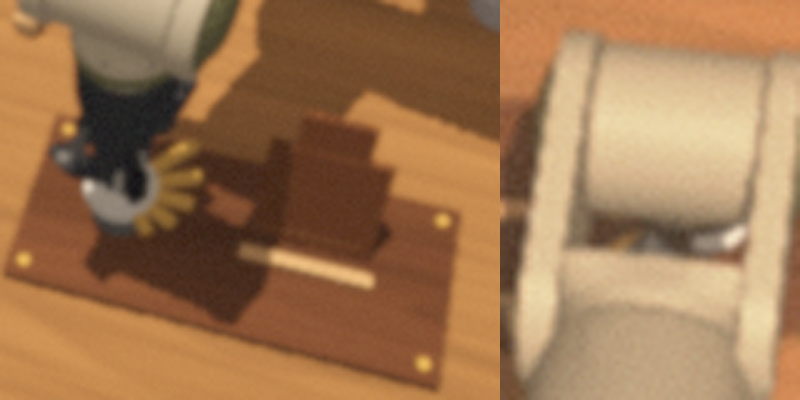

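View pics/scene8.png

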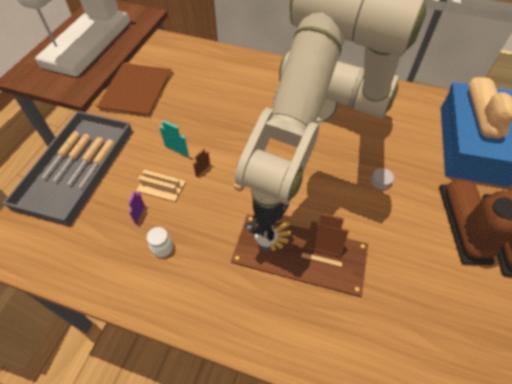

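The bar turned 71.9° with residual torque of -0.04 N·m. The middle brass finger points along the stand's +y (zoom (190,195)). The board (zoom (335,185)) is unchanged, and the jar, awl and tin are where they were. I'll hold briefly and hand in.

{"api": "servo_tool", "payload": {
  "rows": [0,0,0,0,0,0,0,0,0,0,0,0,0,0,0,0,0,0,0,0,0,0,0,0,0,0,0,0]
}}

```text
time_s: 13.43
position: [0.6178, 0.0475, 0.0745]
tool_rot: [[-0.54, 0.003, 0.841], [-0.841, 0.001, -0.54], [-0.002, -1.0, 0.002]]
ft_force: [5.9, 4.2, 3.8]
grip_width: 0.0151
```

Run:
```python
from rig import env
print(env.close_job())
```

```text
the job is handed in; nothing more can be done
None
```

I took the board from the rack, leaned it on the backrest tab up with its foot behind the toe strip, and let go. I then turned the stop through clicks 1 and 2 to click 3 and handed the job in at 13.4 s, still gripping the bar. No verdict was reported.

- **Stop:** the gripper turned 71.9° (1.254 rad, against 1.257 for click 3). The torque left about the axis was near zero, the fingers were shut on the bar at 15 mm (set force 60 N), and it was at rest. The pictures show the middle brass finger pointing along the stand's +y.
- **Board:** its tab corners were within about 2 px of where they should be when flush, roughly 2–4 mm off centre, and it had not moved in the last picture.
- **Bystanders:** the jar and tin looked unmoved in the last picture. The awl is largely hidden behind the arm there, and I saw no contact with it.
- **Disagreements:** one rough tab-edge line read 5.5° of yaw against the stand's 3.2°, which I put down to pixel noise because the edges otherwise matched the flush prediction. The wrist read a small steady side force of about 7 N while gripping the bar.

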